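# Put reagent bottles in their hazard-colour spill trays

## Task

Unpack the four amber reagent bottles from the carton and stand each one in the spill tray of the same colour as its cap: red in red, yellow in yellow, blue in blue, green in green. Keep the bottles upright, set them down gently on the tray floor rather than dropping them, and leave the beaker and the white jar where they are.

Things in the scene. Friction and masses are not known exactly. Their poses are not given: they have to be found in the camera images.
- bottle_red: Loose amber bottle with red cap and label stripe, 108 mm tall, 0.1 to 0.2 kg: body 50 mm across up to 66 mm, cap 32 mm across from 80 to 108 mm up (grip here). Origin: centre of underside; z up. Stands upright, about 90 mm from its neighbours, in a fixed open carton (184 mm square, walls 45 mm high, floor 4 mm thick, on the bench).
- bottle_yellow: Loose amber bottle with yellow cap and label stripe, 108 mm tall, 0.1 to 0.2 kg: body 50 mm across up to 66 mm, cap 32 mm across from 80 to 108 mm up (grip here). Origin: centre of underside; z up. Stands upright, about 90 mm from its neighbours, in a fixed open carton (184 mm square, walls 45 mm high, floor 4 mm thick, on the bench).
- bottle_blue: Loose amber bottle with blue cap and label stripe, 108 mm tall, 0.1 to 0.2 kg: body 50 mm across up to 66 mm, cap 32 mm across from 80 to 108 mm up (grip here). Origin: centre of underside; z up. Stands upright, about 90 mm from its neighbours, in a fixed open carton (184 mm square, walls 45 mm high, floor 4 mm thick, on the bench).
- bottle_green: Loose amber bottle with green cap and label stripe, 108 mm tall, 0.1 to 0.2 kg: body 50 mm across up to 66 mm, cap 32 mm across from 80 to 108 mm up (grip here). Origin: centre of underside; z up. Stands upright, about 90 mm from its neighbours, in a fixed open carton (184 mm square, walls 45 mm high, floor 4 mm thick, on the bench).
- tray_red: Red square spill tray fixed to the bench, open on top: 84 mm square outside, 76 mm inside, 18 mm high, walls and floor 4 mm thick. It is the place for the bottle with the red cap. Origin: centre of the underside, on the bench; x and y along its sides, z up, so the floor the bottle stands on is at z = 4 mm.
- tray_yellow: Yellow square spill tray fixed to the bench, open on top: 84 mm square outside, 76 mm inside, 18 mm high, walls and floor 4 mm thick. It is the place for the bottle with the yellow cap. Origin: centre of the underside, on the bench; x and y along its sides, z up, so the floor the bottle stands on is at z = 4 mm.
- tray_blue: Blue square spill tray fixed to the bench, open on top: 84 mm square outside, 76 mm inside, 18 mm high, walls and floor 4 mm thick. It is the place for the bottle with the blue cap. Origin: centre of the underside, on the bench; x and y along its sides, z up, so the floor the bottle stands on is at z = 4 mm.
- tray_green: Green square spill tray fixed to the bench, open on top: 84 mm square outside, 76 mm inside, 18 mm high, walls and floor 4 mm thick. It is the place for the bottle with the green cap. Origin: centre of the underside, on the bench; x and y along its sides, z up, so the floor the bottle stands on is at z = 4 mm.
- beaker: Empty clear glass beaker, 62 mm across, 78 mm tall, loose, standing on the bench among the trays: a bystander, leave it alone. Origin: centre of the underside.
- jar: White plastic jar with a white lid, 60 mm across, 65 mm tall, loose, standing on the bench among the trays: a bystander, leave it alone. Origin: centre of the underside.
Mind the look-alikes: they are no part of the job. Leave any purple look-alike of the bottle_green alone.

How it is judged:
At the end, for the whole second after the job is handed in: Every bottle stands upright (within 0.08 rad) and at rest on the floor of the tray of its cap's colour (underside less than 8 mm above the tray's underside, axis within 20 mm of the tray's centre), released by the fingers (horizontal distance between bottle_red and tray_red below 0.02 m and z of bottle_red in the frame of tray_red between 0 and 0.008 m and angle between each of bottle_red, bottle_yellow, bottle_blue, bottle_green's own z axis and vertical below 0.08 rad and linear speed of each of bottle_red, bottle_yellow, bottle_blue, bottle_green below 0.02 m/s and contact force between each of bottle_red, bottle_yellow, bottle_blue, bottle_green and the fingers below 0.05 N and horizontal distance between bottle_yellow and tray_yellow below 0.02 m and z of bottle_yellow in the frame of tray_yellow between 0 and 0.008 m and horizontal distance between bottle_blue and tray_blue below 0.02 m and z of bottle_blue in the frame of tray_blue between 0 and 0.008 m and horizontal distance between bottle_green and tray_green below 0.02 m and z of bottle_green in the frame of tray_green between 0 and 0.008 m); the robot touches nothing.
It fails at once if the beaker is moved by more than 20 mm or tipped (distance of beaker from where it was at the start of the episode above 0.02 m or angle between beaker's own z axis and vertical above 0.3 rad).
It fails at once if the jar is moved by more than 20 mm or tipped (distance of jar from where it was at the start of the episode above 0.02 m or angle between jar's own z axis and vertical above 0.3 rad).
It fails at once if a bottle is tipped by more than 40 degrees (angle between any of bottle_red, bottle_yellow, bottle_blue, bottle_green's own z axis and vertical above 0.7 rad).
It fails at once if a bottle is dropped or thrown (out of the fingers and moving faster than 0.6 m/s) ((contact force between bottle_red and the fingers below 0.01 N and linear speed of bottle_red above 0.6 m/s) or (contact force between bottle_yellow and the fingers below 0.01 N and linear speed of bottle_yellow above 0.6 m/s) or (contact force between bottle_blue and the fingers below 0.01 N and linear speed of bottle_blue above 0.6 m/s) or (contact force between bottle_green and the fingers below 0.01 N and linear speed of bottle_green above 0.6 m/s)).
It also fails if it takes over 128 s, if anything falls off the work surface, if the arm or the gripper's body presses on something with over 40 N, if the wrist force passes 120 N, or if a joint passes its speed limit or range.

## Robot

A 7-joint arm with a two-finger parallel gripper is mounted at the origin on the work surface. World frame = base frame: x ahead of the robot, y to its left, z up, the work surface at z = 0. Lengths are in m, angles in rad, forces in N, time in s.
With the tool pointing down it reaches from about 0.4 to 0.925 m from the base axis. Payload 5.6 kg.
Tool frame: the origin (TCP) lies on the centre line of the jaws, within the pads' length; the fingertips stand 19 mm ahead of it and the grasp point (between the pads) is the TCP; z points along the fingers, y is the line along which they close (so a half turn about z gives the same grasp; the last joint's range is limited). The gripper opens to 85 mm and grips with 20 to 120 N. Pads are 22 mm wide; open, the fingers measure 114 mm over their backs; the gripper's body (76 mm by 85 mm) begins 54 mm behind the grasp point. The pads swing forward as they close: fully open they stand 13 mm farther back than shut.
Start: joints at [1.156, 0.468, -0.012, 1.603, 0.006, 1.071, -0.056], TCP at [0.236, -0.606, 0.25] pointing down, gripper open.
Joint ranges: [-2.53, 2.53], [-0.31, 2.02], [-1.57, 1.55], [0.28, 2.44], [-1.29, 4.43], [0.15, 1.84], [-2.92, 2.92]. Speed limits (rad/s): [2.57, 2.57, 3.14, 3.14, 3.14, 3.14, 3.14].

## Interface

Orientations are given as a unit quaternion [w, x, y, z].
In Python, from cell import manip gives the robot as it stands. The module is installed in compiled form; this text tells all that it offers.
- The arm moves only by the tool play_rows, never from a script. Its argument "motion" is one flat list of numbers, 5 for each row, row after row: the shift along the tool's x, y, z in units of 30 mm (1.0 is 30 mm), then the turn about the tool's z in units of 6 degrees (1.0 is 6 degrees), then the opening, from -1 (shut) to 1 (fully open). A call has 1 to 20 rows; each row shifts and turns the commanded pose from where the row before left it, along the tool's axes as they then stand; what a row does not reach is not made up. A row lasts 1/8 s, in which the tool goes at most 62.5 mm and 10.7 degrees, less where a joint would pass 70% of its speed; a pose out of reach is approached as far as the arm can. A call is refused whole if a number of a shift passes 1 or a number of a turn 1, either way. A call with a gripper value outside its range is refused whole. The fingers move at their own pace and stop on an object; the grip force is fixed at half the most. Time passes only in rows, so rows that do not move let the fingers close. It gives the time, the measured TCP pose, the force, the opening and the grip force at its end, in the units of the state.
- manip.get_state(): the state, without advancing time (a new reading comes with each control period).
- manip.camera(name): name is "scene" or "top" or "wrist"; returns a dict with "pixels" (400x640x3 uint8, red, green, blue), "camera_matrix" (3x3 intrinsics, pixels), "dist" ([k1, k2, p1, p2, k3] as OpenCV has them; the pictures are not rectified), "rvec" (rotation vector, rad) and "tvec" (3), from world to camera coordinates, as OpenCV has them. Camera axes: x right, y down, z forward; pixel columns grow to the right and rows downward; lengths in m; the calibration is good to about 2 mm. A picture is of the moment at which its call begins. There is no depth.
- manip.job_done(): hands the job in; it is judged then, once.
The state is a dict: "clock": time; "joint_positions": joint angles; "dq": joint speeds; "joint_efforts": joint torques, N m; "tcp_pos": TCP position; "eef_rot": TCP orientation; "contact_force": force on the tool from outside, world axes, zero at the start; "torque": the same for the moment, N m; "grip_width": finger opening in m; "grasp_force": force on a finger pad.
Only numpy, scipy, OpenCV 4.12 (cv2) and the standard library are available. Lean on these libraries where they do the work, as an engineer would, in place of code of your own. Each camera call takes 0.05 s, during which the arm holds its last target. There are 200 camera calls.

## Working session

There is one attempt and no reset: what is moved stays moved. The work goes in short steps, Python scripts to look and compute and a tool call to move; the robot and the scene stay as the last step left them, time stands still between calls to the robot, and variables do not carry over. Pictures are saved under pics/ and viewed, at most 14 in all, crops included, and the job is handed in when it is done.

Besides the shell and the picture viewer there is one more tool, called after "Call:" by a JSON object that holds its "op" and its "data". play_rows: Moves the arm, as the interface text tells. Its arguments: {"type":"object","properties":{"motion":{"type":"array","items":{"type":"number"}}},"required":["motion"]}

```bash
mkdir -p pics; python3 - <<'E'
from cell import manip
import cv2
for n in("top","scene"):
    c=manip.camera(n); cv2.imwrite(f"pics/{n}0.png",c["pixels"][:,:,::-1])
    print(n,c["rvec"],c["tvec"],c["camera_matrix"].tolist(),c["dist"])
print(manip.get_state())
E
```

```text
top [ 2.13550397 -2.18241809  0.20952796] [0.01641115 0.53820311 0.77117442] [[387.5149744700741, 0.0, 319.7584298931506], [0.0, 387.5149744700741, 198.07229142345813], [0.0, 0.0, 1.0]] [-0.00178928  0.          0.          0.          0.        ]
scene [ 1.83710749  1.16996471 -0.66431658] [-0.26345927 -0.18360357  1.40538924] [[388.17483394326774, 0.0, 323.99368732484305], [0.0, 388.17483394326774, 197.2390604554854], [0.0, 0.0, 1.0]] [-0.01834868  0.          0.          0.          0.        ]
{'clock': 0.1, 'joint_positions': array([ 1.15599056,  0.46835251, -0.01161979,  1.60352684,  0.00601143,
        1.07139348, -0.05630229]), 'dq': array([ 9.97147490e-04, -1.99826167e-03,  2.30791214e-05, -2.76126512e-03,
       -7.37046801e-05,  9.47554395e-04,  2.71094723e-06]), 'joint_efforts': array([ 8.35310402e-04, -5.33523417e+01,  2.17213092e-02, -2.51966250e+01,
        1.15769816e-02,  4.29795182e-03, -2.68774579e-05]), 'tcp_pos': array([ 0.23592061, -0.60516944,  0.24939437]), 'eef_rot': array([-7.95450562e-04,  9.82773698e-01,  1.84811204e-01, -2.10519826e-04]), 'contact_force': array([ 0.08280177, -0.08691791, -1.42361628]), 'torque': array([ 0.00178131,  0.01016649, -0.02717716]), 'grasp_force': 0.0, 'grip_width': 0.08521134752162914}
```

View pics/top0.png

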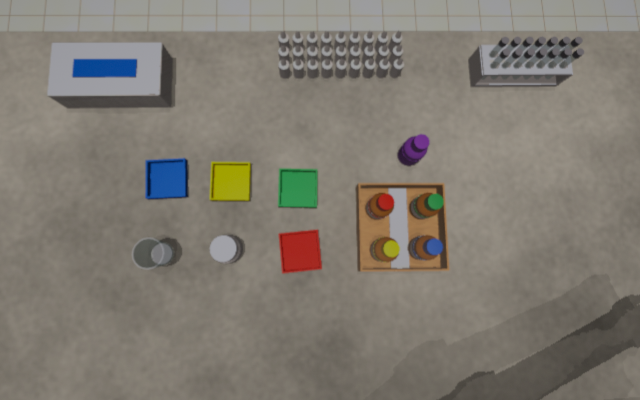

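View pics/scene0.png

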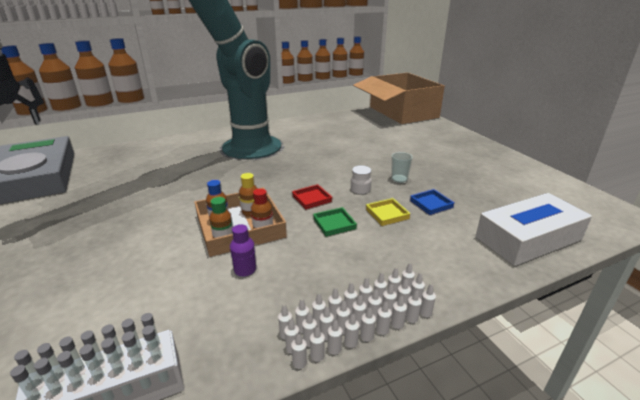

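The top view shows the carton with caps red (384,204), green (434,202), yellow (390,249) and blue (433,247). The trays are blue (167,178), yellow (231,181), green (299,188) and red (300,251), with the jar at (224,249) and the beaker at (150,253). For the green bottle there are two candidates: the green cap at (434,202) inside the carton, and the purple one at (415,150) outside it. The one in the carton fits. I'll measure and confirm in a crop.

```bash
cat > h.py <<'E'
import cv2, numpy as np
from scipy.optimize import least_squares
from cell import manip
H={"red":[(0,8),(172,180)],"yellow":[(25,34)],"blue":[(105,125)],"green":[(50,85)]}
def mask(img,col,roi):
    hsv=cv2.cvtColor(img,cv2.COLOR_RGB2HSV); m=np.zeros(img.shape[:2],np.uint8)
    for a,b in H[col]: m|=cv2.inRange(hsv,(a,150,60),(b,255,255))
    r=np.zeros_like(m); x0,y0,x1,y1=roi; r[y0:y1,x0:x1]=1; m*=r
    n,l,s,_=cv2.connectedComponentsWithStats(m)
    k=1+np.argmax(s[1:,4]); pts=np.argwhere(l==k)[:,::-1].astype(np.float32)
    return cv2.convexHull(pts)
def cen(h):
    m=cv2.moments(h); return np.array([m["m10"],m["m01"]])/m["m00"]
def proj(c,P): return cv2.projectPoints(np.asarray(P,float),c["rvec"],c["tvec"],c["camera_matrix"],c["dist"])[0].astype(np.float32)
def ring(r,z): t=np.linspace(0,6.28,40); return np.c_[r*np.cos(t),r*np.sin(t),0*t+z]
def cap(zb=.004): return np.r_[ring(.016,zb+.080),ring(.016,zb+.108)]
def box(a):
    s=.042*np.array([[1,1],[1,-1],[-1,-1],[-1,1]])@np.array([[np.cos(a),np.sin(a)],[-np.sin(a),np.cos(a)]])
    return np.r_[np.c_[s,np.zeros(4)],np.c_[s,.018*np.ones(4)]]
def locate(c,hull,shape,x0):
    f=lambda q: cen(cv2.convexHull(proj(c,shape+[q[0],q[1],0])))-cen(hull)
    q=least_squares(f,x0,diff_step=1e-3).x
    return q, cv2.contourArea(hull)/cv2.contourArea(cv2.convexHull(proj(c,shape+[q[0],q[1],0])))
E
python3 - <<'E'
from h import *
c=manip.camera("top"); im=c["pixels"]; R=cv2.Rodrigues(c["rvec"])[0]
print("cam",(-R.T@c["tvec"]).round(3))
big=cv2.resize(im[130:280,340:470],None,fx=4,fy=4,interpolation=cv2.INTER_CUBIC); cv2.imwrite("pics/crop1.png",big[:,:,::-1])
for k in H:
    h=mask(im,k,(355,180,450,275)); q,r=locate(c,h,cap(),[.6,-.1]); print("cap",k,cen(h).round(1),q.round(4),round(r,2))
for k in H:
    h=mask(im,k,(135,150,330,280)); q,r=locate(c,h,box(0),[.6,.1]); print("tray",k,cen(h).round(1),q.round(4),round(r,2))
def pt(uv,z):
    u=cv2.undistortPoints(np.array([[uv]],float),c["camera_matrix"],c["dist"])[0,0]; d=R.T@[u[0],u[1],1]; o=-R.T@c["tvec"]; return (o+d*(z-o[2])/d[2]).round(3)
for n,uv,z in(("jarlid",(223,248),.065),("beaker rim",(144,254),.078),("beakerbase",(160,253),0),("purple",(420,143),.108),("carton tl",(359,185),.045),("carton br",(447,269),.045)): print(n,pt(uv,z))
E
```

```text
cam [0.414 0.038 0.844]
cap red [384.9 202.1] [ 0.519 -0.12 ] 0.79
cap yellow [390.6 248.4] [ 0.4292 -0.1264] 0.73
cap blue [434.1 246.2] [ 0.4313 -0.2114] 0.55
cap green [435.5 201. ] [ 0.5195 -0.2204] 0.51
tray red [299.7 251. ] [0.4304 0.0486] 0.95
tray yellow [230. 181.] [0.5847 0.1974] 0.93
tray blue [165.5 178.4] [0.5929 0.3361] 0.88
tray green [297.4 187.7] [0.5672 0.0514] 0.87
jarlid [0.439 0.2   0.065]
beaker rim [0.43  0.347 0.078]
beakerbase [0.433 0.346 0.   ]
purple [ 0.635 -0.195  0.108]
carton tl [ 0.564 -0.079  0.045]
carton br [ 0.385 -0.253  0.045]
```

View pics/crop1.png

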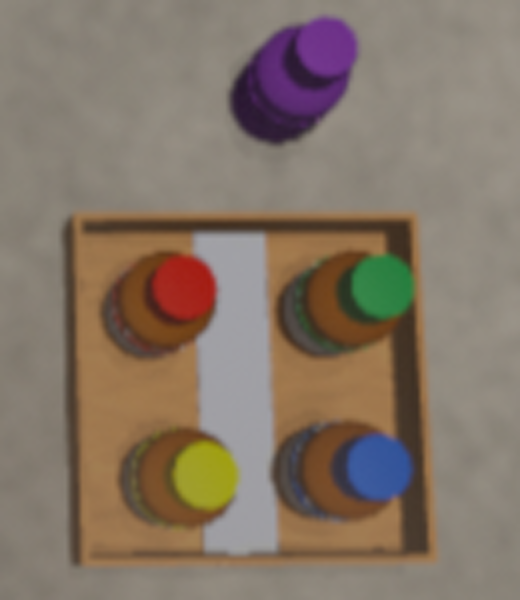

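The crop confirms the green-capped bottle at top right in the carton and the purple look-alike outside, which stays put. Next I'll refine the cap tops as discs at z=0.112 (the first fit assumed visible sides) and fit the tray outlines with a looser mask.

```bash
sed -i 's/150,60/110,30/' h.py; python3 - <<'E'
from h import *
c=manip.camera("top"); im=c["pixels"]
P={}
W={"red":(386,202),"yellow":(391.5,248.7),"blue":(434.7,246.7),"green":(435.5,201.5)}
for k in H:
    u,v=map(int,W[k]); h=mask(im,k,(u-11,v-11,u+12,v+12)); q,r=locate(c,h,ring(.0163,.112),[.5,-.1]); print("cap",k,cen(h).round(1),q.round(4),round(r,2)); P[k]=q
print("sides",[round(float(np.linalg.norm(P[a]-P[b])),4) for a,b in(("red","yellow"),("yellow","blue"),("blue","green"),("green","red"))])
for k in H:
    h=mask(im,k,(135,150,330,280)); a=np.deg2rad(cv2.minAreaRect(h)[2]); q,r=locate(c,h,box(0),[.6,.1]); print("tray",k,cen(h).round(1),q.round(4),round(r,2),cv2.minAreaRect(h)[1:])
E
```

```text
cap red [385. 202.] [ 0.5175 -0.1177] 0.97
cap yellow [390.8 248.3] [ 0.429  -0.1242] 0.88
cap blue [434.3 246.4] [ 0.4307 -0.2074] 0.83
cap green [435.1 201.3] [ 0.517  -0.2151] 0.84
sides [0.0887, 0.0832, 0.0867, 0.0974]
tray red [299.7 251.2] [0.43   0.0487] 0.99 ((40.30364227294922, 40.30364227294922), 83.9909896850586)
tray yellow [229.8 181.1] [0.5846 0.1979] 0.95 ((38.0, 41.0), 90.0)
tray blue [166.  178.4] [0.5929 0.335 ] 0.94 ((39.27713394165039, 42.01124572753906), 88.31531524658203)
tray green [297.6 187.8] [0.567  0.0511] 0.9 ((38.0, 37.0), 90.0)
```

Call:
{"op": "play_rows", "data": {"motion": [0,0,0,0.9,1,0,0,0,0.9,1,0,0,0,0.9,1,0,0,0,0.85,1,0,0,0,0,1]}}

```text
clock: 0.82
tcp_pos: [0.2361, -0.6055, 0.25]
eef_rot: [-0.0, 1.0, 0.001, -0.0]
contact_force: [-0.9, -0.1, 0.6]
grip_width: 0.0853
grasp_force: 0.0
```

Call:
{"op": "play_rows", "data": {"motion": [0.5,-1,0,0,1,0.5,-1,0,0,1,0.5,-1,0,0,1,0.5,-1,0,0,1,0.5,-1,0,0,1,0.5,-1,0,0,1,0.5,-1,0,0,1,0.5,-1,0,0,1,0.5,-1,0,0,1,0.5,-1,0,0,1,0.5,-1,0,0,1,0.5,-1,0,0,1,0.5,-1,0,0,1,0,-0.3,0,0,1,0,0,0,0,1,0,0,0,0,1]}}

```text
clock: 2.82
tcp_pos: [0.4305, -0.208, 0.2503]
eef_rot: [0.0, 1.0, -0.001, -0.0]
contact_force: [0.1, 1.2, -0.3]
grip_width: 0.0856
grasp_force: 0.0
```

```bash
python3 - <<'E'
from h import *
c=manip.camera("wrist"); im=c["pixels"]; cv2.imwrite("pics/w1.png",im[:,:,::-1])
s=manip.get_state(); print(s["tcp_pos"],s["joint_positions"].round(2))
P={"red":[.5175,-.1177],"yellow":[.429,-.1242],"blue":[.4307,-.2074],"green":[.517,-.2151]}
for k in P: print(k,proj(c,[P[k]+[.112]])[0,0].round(1))
E
```

```text
[ 0.43053659 -0.20795234  0.25026582] [ 0.53  0.19 -0.17  2.    0.04  0.95 -1.23]
red [219.2  99.7]
yellow [235.1 198.6]
blue [323.  196.8]
green [331.8 100.1]
```

View pics/w1.png

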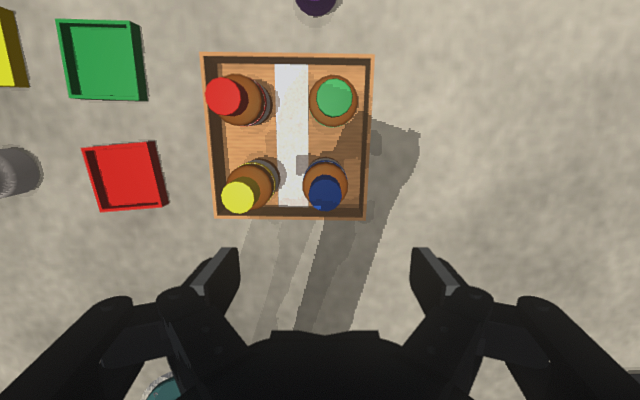

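The wrist view shows caps at red (223,97), yellow (238,197), blue (325,193) and green (334,98), all within about 3 mm of my predictions. I'll grip blue now.

Call:
{"op": "play_rows", "data": {"motion": [0.05,0,1,0,1,0,0,1,0,1,0,0,1,0,1,0,0,1,0,1,0,0,0.5,0,1,0,0,0.5,0,1,0,0,0,0,1,0,0,0,0,-1,0,0,0,0,-1,0,0,0,0,-1,0,0,0,0,-1,0,0,0,0,-1,0,0,0,0,-1,0,0,0,0,-1,0,0,0,0,-1]}}

```text
clock: 4.75
tcp_pos: [0.4331, -0.2069, 0.1009]
eef_rot: [0.0, 1.0, -0.0, 0.001]
contact_force: [-1.0, -0.9, 6.2]
grip_width: 0.0305
grasp_force: 58.9
```

Call:
{"op": "play_rows", "data": {"motion": [0,0,-0.4,0,-1,0,0,-0.8,0,-1,0,0,-1,0,-1,0,0,-1,0,-1,0,0,-1,0,-1,0,0,-0.8,0,-1,0,0,0,0,-1]}}

```text
clock: 5.62
tcp_pos: [0.4334, -0.2069, 0.2522]
eef_rot: [0.001, 1.0, 0.0, 0.002]
contact_force: [-0.2, -0.2, -1.0]
grip_width: 0.0305
grasp_force: 59.5
```

Call:
{"op": "play_rows", "data": {"motion": [0.2,-0.5,0,0,-1,0.3,-1,0,0,-1,0.3,-1,0,0,-1,0.3,-1,0,0,-1,0.3,-1,0,0,-1,0.3,-1,0,0,-1,0.3,-1,0,0,-1,0.3,-1,0,0,-1,0.3,-1,0,0,-1,0.3,-1,0,0,-1,0.3,-1,0,0,-1,0.3,-1,0,0,-1,0.3,-1,0,0,-1,0.3,-1,0,0,-1,0.3,-1,0,0,-1,0.3,-1,0,0,-1,0.3,-1,0,0,-1,0.3,-1,0,0,-1,0.07,-0.6,0,0,-1,0,0,0,0,-1]}}

```text
clock: 8.12
tcp_pos: [0.5921, 0.3382, 0.2489]
eef_rot: [0.0, 1.0, 0.001, -0.001]
contact_force: [1.1, -0.2, -2.0]
grip_width: 0.0308
grasp_force: 59.5
```

```bash
python3 - <<'E'
from h import *
c=manip.camera("wrist"); cv2.imwrite("pics/w2.png",c["pixels"][:,:,::-1])
s=manip.get_state(); print(s["tcp_pos"],s["joint_positions"].round(2),s["grip_width"],s["grasp_force"])
print([proj(c,[[.593+a,.335+b,.018]])[0,0].round(0).tolist() for a,b in((.042,.042),(.042,-.042),(-.042,-.042),(-.042,.042))])
d=manip.camera("scene"); cv2.imwrite("pics/s2.png",d["pixels"][:,:,::-1])
E
```

```text
[0.59277834 0.33655854 0.24922057] [-0.31  0.56 -0.38  1.5   0.22  1.13 -2.3 ] 0.03022848173081936 59.529991149902344
[[292.0, 143.0], [361.0, 143.0], [359.0, 209.0], [294.0, 209.0]]
```

View pics/w2.png

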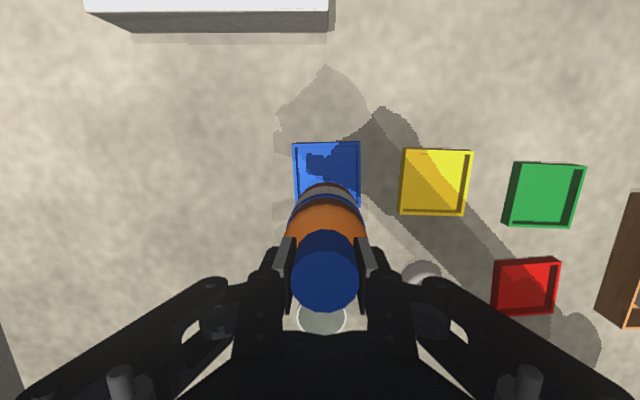

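The held blue bottle is upright and the blue tray's corners (292,143)–(361,209) match my projection. Lowering now.

Call:
{"op": "play_rows", "data": {"motion": [0,0,0.6,0,-1,0,0,1,0,-1,0,0,1,0,-1,0,0,1,0,-1,0,0,0.7,0,-1,0,0,0.4,0,-1,0,0,0.15,0,-1,0,0,0.05,0,-1,0,0,0,0,-1,0,0,0,0,-1]}}

```text
clock: 9.48
tcp_pos: [0.5941, 0.3367, 0.104]
eef_rot: [-0.0, 1.0, 0.0, 0.001]
contact_force: [-0.5, 0.1, -0.3]
grip_width: 0.0306
grasp_force: 59.5
```

Call:
{"op": "play_rows", "data": {"motion": [0,0,0.05,0,-1,0,0,0.03,0,-1,0,0,0,0,-1,0,0,0,0,-1]}}

```text
clock: 9.98
tcp_pos: [0.5939, 0.3364, 0.1011]
eef_rot: [-0.0, 1.0, -0.0, 0.0]
contact_force: [-2.1, -1.1, 2.1]
grip_width: 0.0303
grasp_force: 59.7
```

Call:
{"op": "play_rows", "data": {"motion": [0,0,0,0,-0.2,0,0,0,0,0,0,0,0,0,0.3,0,0,0,0,1,0,0,0,0,1,0,0,0,0,1,0,0,0,0,1,0,0,-0.4,0,1,0,0,-1,0,1,0,0,-1,0,1,0,0,-1,0,1,0,0,-1,0,1,0,0,-0.6,0,1]}}

```text
clock: 11.6
tcp_pos: [0.5942, 0.3368, 0.2535]
eef_rot: [-0.001, 1.0, 0.0, 0.001]
contact_force: [0.2, -0.0, -0.6]
grip_width: 0.0856
grasp_force: 0.0
```

```bash
python3 - <<'E'
from h import *
c=manip.camera("wrist"); cv2.imwrite("pics/w3.png",c["pixels"][:,:,::-1])
s=manip.get_state(); print(s["tcp_pos"],s["grip_width"],s["grasp_force"])
E
```

```text
[0.59486359 0.33730742 0.2555022 ] 0.08530607873860496 0.0
```

View pics/w3.png

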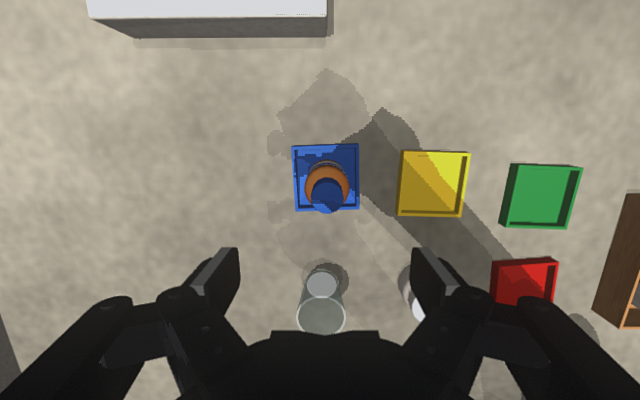

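The blue bottle stands centred in its tray at (326,185), and the beaker and jar are undisturbed. Next is green.

Call:
{"op": "play_rows", "data": {"motion": [-0.14,1,0,0,1,-0.14,1,0,0,1,-0.14,1,0,0,1,-0.14,1,0,0,1,-0.14,1,0,0,1,-0.14,1,0,0,1,-0.14,1,0,0,1,-0.14,1,0,0,1,-0.14,1,0,0,1,-0.14,1,0,0,1,-0.14,1,0,0,1,-0.14,1,0,0,1,-0.14,1,0,0,1,-0.14,1,0,0,1,-0.14,1,0,0,1,-0.14,1,0,0,1,-0.14,1,0,0,1,-0.14,1,0,0,1,0,0.43,0,0,1,0,0,0,0,1]}}

```text
clock: 14.15
tcp_pos: [0.518, -0.2167, 0.2505]
eef_rot: [-0.0, 1.0, -0.001, -0.0]
contact_force: [0.5, -0.0, 0.1]
grip_width: 0.0853
grasp_force: 0.0
```

Call:
{"op": "play_rows", "data": {"motion": [0,0,0,0,1]}}

```text
clock: 14.28
tcp_pos: [0.5184, -0.2149, 0.2507]
eef_rot: [-0.0, 1.0, 0.001, -0.0]
contact_force: [0.2, 0.5, -0.3]
grip_width: 0.0856
grasp_force: 0.0
```

Call:
{"op": "play_rows", "data": {"motion": [0,0,1,0,1,0,0,1,0,1,0,0,1,0,1,0,0,1,0,1,0,0,0.5,0,1,0,0,0.45,0,1,0,0,0,0,1,0,0,0,0,-1,0,0,0,0,-1,0,0,0,0,-1,0,0,0,0,-1,0,0,0,0,-1,0,0,0,0,-1,0,0,0,0,-1,0,0,0,0,-1]}}

```text
clock: 16.15
tcp_pos: [0.5187, -0.2167, 0.1032]
eef_rot: [0.0, 1.0, 0.0, 0.001]
contact_force: [-0.9, 0.6, 5.1]
grip_width: 0.0301
grasp_force: 59.4
```

Call:
{"op": "play_rows", "data": {"motion": [0,0,-0.4,0,-1,0,0,-0.8,0,-1,0,0,-1,0,-1,0,0,-1,0,-1,0,0,-1,0,-1,0,0,-0.8,0,-1,0.13,-0.5,0,0,-1,0.17,-0.95,0,0,-1,0.17,-0.95,0,0,-1,0.17,-0.95,0,0,-1,0.17,-0.95,0,0,-1,0.17,-0.95,0,0,-1,0.17,-0.95,0,0,-1,0.17,-0.95,0,0,-1,0.17,-0.95,0,0,-1,0.14,-0.82,0,0,-1,0,0,0,0,-1,0,0,0,0,-1]}}

```text
clock: 18.4
tcp_pos: [0.5663, 0.0507, 0.2513]
eef_rot: [0.0, 1.0, 0.0, -0.001]
contact_force: [0.5, -0.1, -1.5]
grip_width: 0.0306
grasp_force: 59.5
```

```bash
python3 - <<'E'
from h import *
c=manip.camera("wrist"); cv2.imwrite("pics/w4.png",c["pixels"][:,:,::-1])
s=manip.get_state(); print(s["tcp_pos"],s["grip_width"],s["grasp_force"])
for n,x,y in(("g",.567,.051),("r",.43,.0487),("y",.5846,.1979)): print(n,[proj(c,[[x+a,y+b,.018]])[0,0].round(0).tolist() for a,b in((.042,.042),(.042,-.042),(-.042,-.042),(-.042,.042))])
E
```

```text
[0.56646556 0.05018704 0.25154486] 0.030338140517423586 59.455631375312805
g [[289.0, 143.0], [358.0, 143.0], [356.0, 209.0], [291.0, 209.0]]
r [[294.0, 246.0], [356.0, 247.0], [354.0, 300.0], [296.0, 300.0]]
y [[168.0, 129.0], [237.0, 129.0], [242.0, 196.0], [177.0, 196.0]]
```

View pics/w4.png

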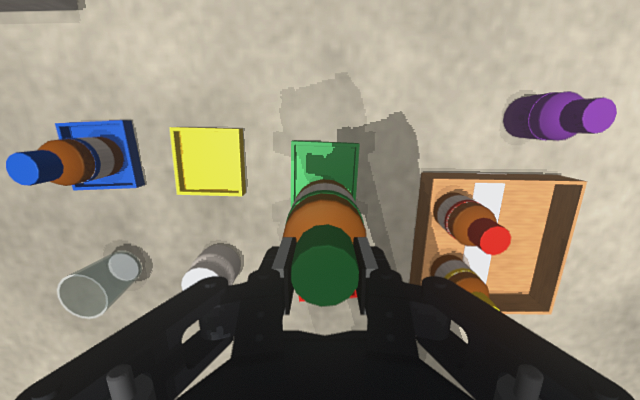

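Green is held upright over the green tray (292,141)–(358,209), and that matches. Lowering and releasing.

Call:
{"op": "play_rows", "data": {"motion": [0,0,0.6,0,-1,0,0,1,0,-1,0,0,1,0,-1,0,0,1,0,-1,0,0,0.7,0,-1,0,0,0.4,0,-1,0,0,0.15,0,-1,0,0,0.05,0,-1,0,0,0.03,0,-1,0,0,0.03,0,-1,0,0,0,0,-1,0,0,0,0,-1]}}

```text
clock: 19.95
tcp_pos: [0.5671, 0.0511, 0.1037]
eef_rot: [0.0, 1.0, 0.0, 0.0]
contact_force: [0.1, -1.7, -1.7]
grip_width: 0.0306
grasp_force: 59.5
```

Call:
{"op": "play_rows", "data": {"motion": [0,0,0.03,0,-1,0,0,0.02,0,-1,0,0,0,0,-1]}}

```text
clock: 20.32
tcp_pos: [0.5674, 0.0512, 0.1032]
eef_rot: [0.0, 1.0, -0.0, 0.0]
contact_force: [-2.4, -0.0, 6.5]
grip_width: 0.0308
grasp_force: 60.5
```

Call:
{"op": "play_rows", "data": {"motion": [0,0,0,0,-0.2,0,0,0,0,0,0,0,0,0,0.3,0,0,0,0,1,0,0,0,0,1,0,0,0,0,1,0,0,0,0,1,0,0,-0.4,0,1,0,0,-1,0,1,0,0,-1,0,1,0,0,-1,0,1,0,0,-1,0,1,0,0,-0.6,0,1]}}

```text
clock: 21.95
tcp_pos: [0.5676, 0.0512, 0.2545]
eef_rot: [-0.0, 1.0, 0.0, 0.001]
contact_force: [0.6, -0.5, -0.0]
grip_width: 0.0855
grasp_force: 0.0
```

Call:
{"op": "play_rows", "data": {"motion": [-0.27,0.95,0,0,1,-0.27,0.95,0,0,1,-0.27,0.95,0,0,1,-0.27,0.95,0,0,1,-0.27,0.95,0,0,1,-0.27,0.95,0,0,1,0,0,0,0,1,0,0,0,0,1,0,0,0,0,1]}}

```text
clock: 23.08
tcp_pos: [0.5187, -0.1187, 0.2521]
eef_rot: [-0.0, 1.0, 0.001, 0.0]
contact_force: [-0.6, -0.1, -1.0]
grip_width: 0.0853
grasp_force: 0.0
```

```bash
python3 - <<'E'
from h import *
c=manip.camera("wrist"); cv2.imwrite("pics/w5.png",c["pixels"][:,:,::-1])
s=manip.get_state(); print(s["tcp_pos"],s["grip_width"],s["grasp_force"])
for n,x,y in(("r",.5185,-.1195),("y",.4295,-.1255)): print(n,proj(c,[[x,y,.112]])[0,0].round(0).tolist())
E
```

```text
[ 0.5186539  -0.11874082  0.25206645] 0.08535621596672001 0.0
r [325.0, 197.0]
y [330.0, 280.0]
```

View pics/w5.png

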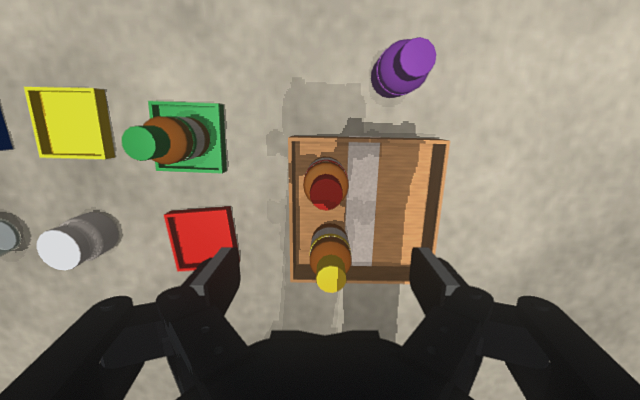

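Green stands in its tray at around (190,135). The red cap is at (326,192), about 4 mm further in +x than predicted (197), and yellow is at (331,279). I'll shift +3 mm in x and grip red.

Call:
{"op": "play_rows", "data": {"motion": [0.1,0,1,0,1,0,0,1,0,1,0,0,1,0,1,0,0,1,0,1,0,0,0.5,0,1,0,0,0.5,0,1,0,0,0,0,1,0,0,0,0,-1,0,0,0,0,-1,0,0,0,0,-1,0,0,0,0,-1,0,0,0,0,-1,0,0,0,0,-1,0,0,0,0,-1,0,0,0,0,-1]}}

```text
clock: 25.0
tcp_pos: [0.522, -0.1199, 0.1029]
eef_rot: [0.0, 1.0, -0.0, 0.001]
contact_force: [0.0, 0.8, 5.8]
grip_width: 0.0305
grasp_force: 59.4
```

Call:
{"op": "play_rows", "data": {"motion": [0,0,-0.4,0,-1,0,0,-0.8,0,-1,0,0,-1,0,-1,0,0,-1,0,-1,0,0,-1,0,-1,0,0,-0.8,0,-1,-0.45,-0.81,0,0,-1,-0.45,-0.8,0,0,-1,-0.45,-0.8,0,0,-1,-0.45,-0.8,0,0,-1,-0.45,-0.8,0,0,-1,-0.45,-0.8,0,0,-1,-0.35,-0.8,0,0,-1,0,0,0,0,-1,0,0,0,0,-1,0,0,0,0,-1]}}

```text
clock: 27.0
tcp_pos: [0.4302, 0.0475, 0.2521]
eef_rot: [0.0, 1.0, -0.001, -0.0]
contact_force: [0.1, 0.2, -0.9]
grip_width: 0.0305
grasp_force: 59.5
```

```bash
python3 - <<'E'
from h import *
c=manip.camera("wrist"); cv2.imwrite("pics/w6.png",c["pixels"][:,:,::-1])
s=manip.get_state(); print(s["tcp_pos"],s["grip_width"],s["grasp_force"],s["joint_positions"].round(2))
for n,x,y in(("r",.43,.0487),("y",.5846,.1979)): print(n,[proj(c,[[x+a,y+b,.018]])[0,0].round(0).tolist() for a,b in((.042,.042),(.042,-.042),(-.042,-.042),(-.042,.042))])
E
```

```text
[0.43014435 0.04757636 0.25201791] 0.030311896605749632 59.50573146343231 [ 0.21  0.12 -0.42  2.08  0.06  0.95 -1.82]
r [[289.0, 144.0], [357.0, 144.0], [355.0, 210.0], [291.0, 210.0]]
y [[148.0, 2.0], [224.0, 1.0], [231.0, 83.0], [159.0, 83.0]]
```

View pics/w6.png

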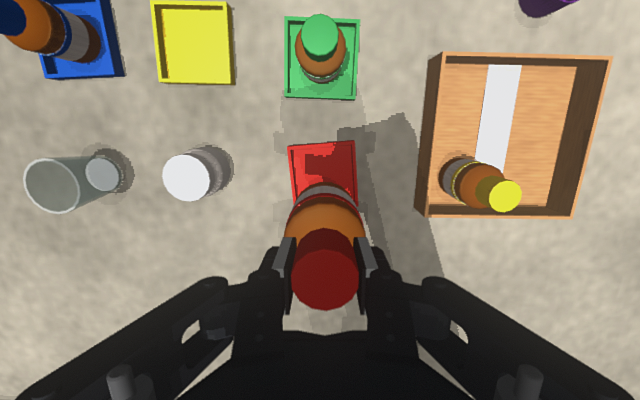

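Red is upright over its tray, whose corners (288,145)–(355,141) match. Lowering.

Call:
{"op": "play_rows", "data": {"motion": [0,0,0.6,0,-1,0,0,1,0,-1,0,0,1,0,-1,0,0,1,0,-1,0,0,0.7,0,-1,0,0,0.4,0,-1,0,0,0.15,0,-1,0,0,0.05,0,-1,0,0,0.05,0,-1,0,0,0.03,0,-1,0,0,0.03,0,-1,0,0,0,0,-1,0,0,0,0,-1]}}

```text
clock: 28.68
tcp_pos: [0.4304, 0.0485, 0.1029]
eef_rot: [0.0, 1.0, 0.0, 0.001]
contact_force: [-2.2, 0.4, 8.6]
grip_width: 0.0304
grasp_force: 61.0
```

Call:
{"op": "play_rows", "data": {"motion": [0,0,0,0,-0.2,0,0,0,0,0,0,0,0,0,0.3,0,0,0,0,1,0,0,0,0,1,0,0,0,0,1,0,0,0,0,1,0,0,-0.4,0,1,0,0,-1,0,1,0,0,-1,0,1,0,0,-1,0,1,0,0,-1,0,1,0,0,-0.6,0,1]}}

```text
clock: 30.3
tcp_pos: [0.4303, 0.0486, 0.2541]
eef_rot: [0.0, 1.0, 0.0, 0.001]
contact_force: [0.6, 0.4, 0.9]
grip_width: 0.0858
grasp_force: 0.0
```

Call:
{"op": "play_rows", "data": {"motion": [0,0.97,0,0,1,0,0.97,0,0,1,0,0.97,0,0,1,0,0.97,0,0,1,0,0.97,0,0,1,0,0.95,0,0,1,0,0,0,0,1,0,0,0,0,1,0,0,0,0,1]}}

```text
clock: 31.42
tcp_pos: [0.43, -0.1245, 0.252]
eef_rot: [-0.0, 1.0, 0.001, 0.0]
contact_force: [-0.5, 0.4, 0.0]
grip_width: 0.0854
grasp_force: 0.0
```

```bash
python3 - <<'E'
from h import *
c=manip.camera("wrist"); cv2.imwrite("pics/w7.png",c["pixels"][:,:,::-1])
s=manip.get_state(); print(s["tcp_pos"])
for n,x,y in(("y",.430,-.1255),): print(n,proj(c,[[x,y,.112]])[0,0].round(0).tolist())
E
```

```text
[ 0.429991   -0.12465232  0.25194486]
y [325.0, 197.0]
```

View pics/w7.png

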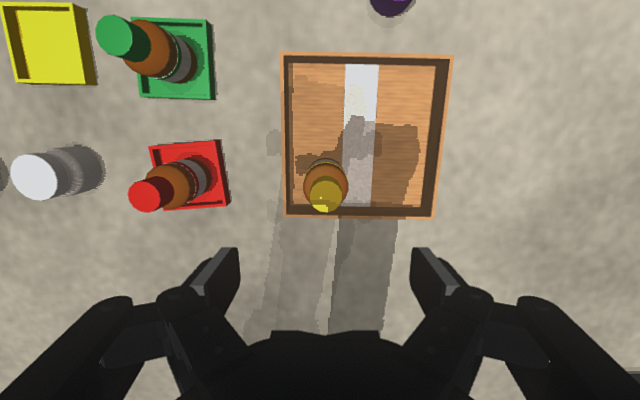

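Red is in its tray. The yellow cap is at (326,194), 3 px from the prediction. I'll shift +2 mm in x and grip.

Call:
{"op": "play_rows", "data": {"motion": [0.06,0,1,0,1,0,0,1,0,1,0,0,1,0,1,0,0,1,0,1,0,0,0.5,0,1,0,0,0.5,0,1,0,0,0,0,1,0,0,0,0,-1,0,0,0,0,-1,0,0,0,0,-1,0,0,0,0,-1,0,0,0,0,-1,0,0,0,0,-1,0,0,0,0,-1,0,0,0,0,-1]}}

```text
clock: 33.35
tcp_pos: [0.4321, -0.1257, 0.1025]
eef_rot: [0.0, 1.0, -0.0, 0.001]
contact_force: [-0.5, 1.6, 4.8]
grip_width: 0.0307
grasp_force: 59.0
```

Call:
{"op": "play_rows", "data": {"motion": [0,0,-0.4,0,-1,0,0,-0.8,0,-1,0,0,-1,0,-1,0,0,-1,0,-1,0,0,-1,0,-1,0,0,-0.8,0,-1,0,0,0,0,-1]}}

```text
clock: 34.22
tcp_pos: [0.4326, -0.1259, 0.2536]
eef_rot: [0.001, 1.0, -0.0, 0.002]
contact_force: [-0.3, -0.8, -2.6]
grip_width: 0.0303
grasp_force: 59.5
```

Call:
{"op": "play_rows", "data": {"motion": [0.42,-0.89,0,0,-1,0.42,-0.89,0,0,-1,0.42,-0.89,0,0,-1,0.42,-0.89,0,0,-1,0.42,-0.89,0,0,-1,0.42,-0.89,0,0,-1,0.42,-0.89,0,0,-1,0.42,-0.89,0,0,-1,0.42,-0.89,0,0,-1,0.42,-0.89,0,0,-1,0.42,-0.89,0,0,-1,0.45,-0.9,0,0,-1,0,0,0,0,-1,0,0,0,0,-1,0,0,0,0,-1]}}

```text
clock: 36.1
tcp_pos: [0.5835, 0.1937, 0.2512]
eef_rot: [0.001, 1.0, -0.001, -0.0]
contact_force: [0.8, 0.2, -1.2]
grip_width: 0.0305
grasp_force: 59.7
```

```bash
python3 - <<'E'
from h import *
c=manip.camera("wrist"); cv2.imwrite("pics/w8.png",c["pixels"][:,:,::-1])
s=manip.get_state(); print(s["tcp_pos"],s["grip_width"],s["grasp_force"])
for n,x,y in(("y",.5846,.196),): print(n,[proj(c,[[x+a,y+b,.018]])[0,0].round(0).tolist() for a,b in((.042,.042),(.042,-.042),(-.042,-.042),(-.042,.042))])
E
```

```text
[0.58362714 0.19383718 0.25147879] 0.030272380015809515 59.68131422996521
y [[287.0, 143.0], [356.0, 143.0], [354.0, 209.0], [290.0, 209.0]]
```

View pics/w8.png

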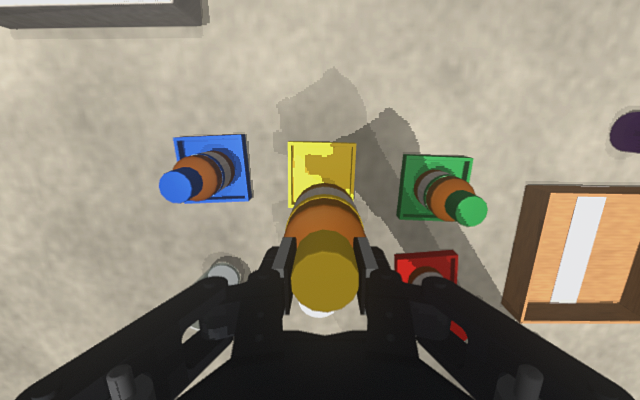

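Yellow is over its tray (288,142)–(355,208), and the prediction agrees. Lowering.

Call:
{"op": "play_rows", "data": {"motion": [0,-0.05,0.6,0,-1,0,0,1,0,-1,0,0,1,0,-1,0,0,1,0,-1,0,0,0.7,0,-1,0,0,0.4,0,-1,0,0,0.15,0,-1,0,0,0.05,0,-1,0,0,0.05,0,-1,0,0,0.03,0,-1,0,0,0.02,0,-1,0,0,0,0,-1,0,0,0,0,-1]}}

```text
clock: 37.78
tcp_pos: [0.5842, 0.1968, 0.1026]
eef_rot: [-0.0, 1.0, 0.0, 0.001]
contact_force: [-1.7, 0.5, 5.7]
grip_width: 0.0302
grasp_force: 60.5
```

Contact with the tray floor. I'll release, rise and back off to the right so the top camera has a clear view.

Call:
{"op": "play_rows", "data": {"motion": [0,0,0,0,-0.2,0,0,0,0,0,0,0,0,0,0.3,0,0,0,0,1,0,0,0,0,1,0,0,0,0,1,0,0,0,0,1,0,0,-0.4,0,1,0,0,-1,0,1,0,0,-1,0,1,0,0,-1,0,1,0,0,-1,0,1,0,0,-0.6,0,1]}}

```text
clock: 39.4
tcp_pos: [0.5843, 0.1969, 0.2542]
eef_rot: [-0.0, 1.0, 0.0, 0.001]
contact_force: [-0.0, 0.9, -1.0]
grip_width: 0.0853
grasp_force: 0.0
```

Call:
{"op": "play_rows", "data": {"motion": [0,1,0,0,1,0,1,0,0,1,0,1,0,0,1,0,1,0,0,1,0,1,0,0,1,0,1,0,0,1,0,1,0,0,1,0,1,0,0,1,0,1,0,0,1,0,1,0,0,1,0,1,0,0,1,0,1,0,0,1,0,1,0,0,1,0,1,0,0,1,0,1,0,0,1,0,1,0,0,1,0,1,0,0,1,0,0,0,0,1,0,0,0,0,1]}}

```text
clock: 41.78
tcp_pos: [0.5839, -0.3122, 0.2516]
eef_rot: [-0.001, 1.0, 0.0, -0.0]
contact_force: [0.1, -0.2, 0.0]
grip_width: 0.0854
grasp_force: 0.0
```

```bash
python3 - <<'E'
from h import *
c=manip.camera("top"); im=c["pixels"]
cv2.imwrite("pics/t9.png",cv2.resize(im[130:300,110:350],None,fx=3,fy=3,interpolation=cv2.INTER_CUBIC)[:,:,::-1])
for n,x,y in(("red",.43,.0487),("yellow",.5846,.197),("blue",.593,.335),("green",.567,.051)): print(n,"expected cap in crop",((proj(c,[[x,y,.112]])[0,0]-[110,130])*3).round(0))
print(manip.get_state()["tcp_pos"])
E
```

```text
red expected cap in crop [567. 360.]
yellow expected cap in crop [331. 121.]
blue expected cap in crop [112. 112.]
green expected cap in crop [560. 145.]
[ 0.58406764 -0.31177419  0.25173372]
```

View pics/t9.png

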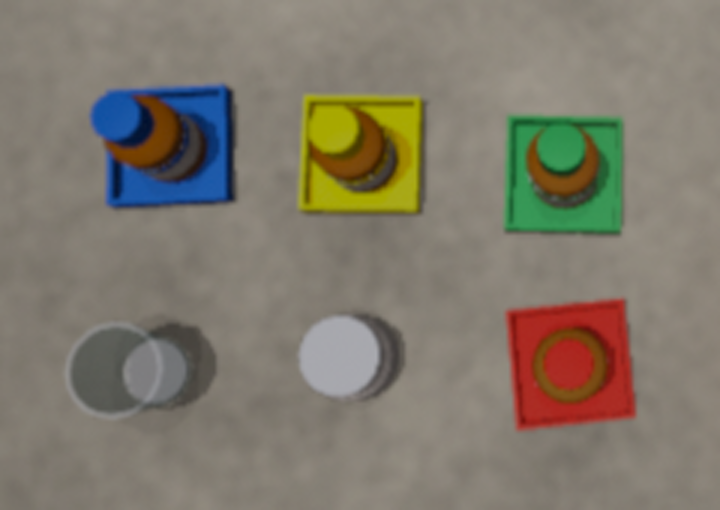

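All four caps sit where expected: blue (118,117), yellow (335,130), green (561,148) and red (569,362). Every bottle is upright within a few mm of its tray centre, and the beaker and jar haven't moved. Handing in.

```bash
python3 -c "
from cell import manip
print(manip.job_done())"
```

```text
the job is handed in; nothing more can be done
None
```

All four bottles stand upright and released in the trays matching their caps, the beaker, jar and purple look-alike were left alone, and the job was handed in at about 42 s (no verdict was returned).

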